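Unhitch the sample trolley and hold its drawbar up

TASK

Unhitch the parked sample trolley from its dock: take the red latch tab, pull it fully out sideways against its spring while the yellow drawbar is still down, then, keeping it pulled, lift the drawbar off the ball until its socket is at least 6 cm above where it sat. Finish with the drawbar still held up there by the gripper, steady, and do not let go: it would fall back onto the ball. Leave the bottles and the tape roll near the dock where they are.

Things in the scene. Friction and masses are not known exactly. Their poses are not given: they have to be found in the camera images.
- dock: Fixed aluminium base plate 100 x 440 x 8 mm with a steel ball stud and the parked white-and-blue trolley (racks and tubes up to 145 mm high, 200 mm and more from the ball). Origin on the bench under the ball; +y runs from the ball along the drawbar to the trolley, z up, -x (roughly towards the robot) is the side to which the latch pulls out.
- ball_centre (a point): Centre of the 36 mm steel ball, 64 mm above the bench. The ball has a flat shoulder underneath, under which the latch hooks.
- drawbar_hinge (a point): On the hinge axis of the drawbar, 53 mm above the bench, 192 mm from the ball along the dock's +y. The axis is level, along the dock's x.
- drawbar (a joint): Angle of the yellow drawbar (22 mm wide, 0.25-0.5 kg, 50 mm round socket cup at its end, cup top 89 mm above the bench when down): 0 = down on the ball, grows as the socket end rises about the hinge, stop at 0.9 rad. 0.32 rad lifts the socket 60 mm. It falls when released, and is locked down unless the latch is out by more than 8 mm.
- socket (a point): Centre of the socket cup at the free end of the drawbar; exactly at the ball centre when down.
- latch (a joint): How far the latch is pulled out of the drawbar: 0 = hooked under the ball, 0.016 m = fully out, at its stop. It slides straight along the dock's -x. Its spring pulls it back with about 4 N at 0 and 10 N fully out; let go, it snaps back.
- latch_grip (a point): Grip point on the upper red latch tab, 16 mm below its top edge; with the latch hooked 109 mm above the bench, 60 mm from the ball along the dock's -x. The tab is an upright plate 12 mm thick along the dock's x, 34 mm wide along y; 29 mm free between it and the cup; the latch guide below it is only 64 mm high. It rides on the drawbar: lifting the tab lifts the drawbar, and it tips with it.
- purple_bottle_mid (a point): Centre of a loose white bottle with purple band and black cap, 44 mm across, 90 mm high, standing behind the drawbar. To be left alone.
- blue_bottle_mid (a point): Centre of a loose white bottle with red band and blue cap, 48 mm across, 100 mm high, standing beyond the ball end of the dock. To be left alone.
- tape_roll_mid (a point): Centre of a loose tape roll 98 mm across, 25 mm high, lying flat to the right of the dock. To be left alone.

How it is judged:
By the outcome, as a careful person would: the job done as asked, in the order asked, and still so for the second after the job is handed in, while the arm keeps its last pose, push and grip.
It also fails if it takes over 35 s, if anything falls off the work surface, if the arm or the gripper's body presses on something with over 40 N, if the wrist force passes 120 N, or if a joint passes its speed limit or range.

ROBOT

A 6-joint arm with a two-finger parallel gripper is mounted at the origin on a cart in front of the work surface, level with it; the furniture and walls round the work are solid. World frame = base frame: x ahead of the robot, y to its left, z up, the work surface at z = 0. Lengths are in m, angles in rad, forces in N, time in s.
With the tool pointing down it reaches from about 0.35 to 0.975 m from the base axis. Payload 4.9 kg.
Tool frame: the origin (TCP) lies on the centre line of the jaws, within the pads' length; the fingertips stand 17 mm ahead of it and the grasp point (between the pads) lies 2 mm behind it (ctrl.tcp_to_tips is the x of the fingertips in the tool frame, in m); x points along the fingers, z is the direction in which the jaws open and shut, and the axes are right-handed (so a half turn about x gives the same grasp; the last joint's range is limited). The gripper opens to 85 mm and grips with 20 to 120 N. Pads are 22 mm wide; open, the fingers measure 114 mm over their backs; the gripper's body (76 mm by 85 mm) begins 54 mm behind the grasp point. The pads swing forward as they close: fully open they stand 13 mm farther back than shut.
Start: joints at [-1.22, 0.053, 1.613, -0, 1.476, -0.119], TCP at [0.283, -0.557, 0.248] pointing down, gripper open.
Joint ranges: [-3.01, 3.01], [-1.01, 2.22], [0.06, 2.58], [-1.02, 4.17], [0.09, 2.62], [-3.14, 3.14]. Speed limits (rad/s): [2.57, 2.57, 3.14, 3.14, 3.14, 3.14].

INTERFACE

Orientations are given as a rotation vector (axis times angle).
In Python, from station import ctrl, cams, finder gives the robot as it stands.
- The arm moves only by the tool step_arm, never from a script. Its argument "moves" is a list of rows, each a list of 3 entries, a list of its own where there are three numbers: the shift along the tool's x, y, z in cm, then the turn, a rotation vector about the tool's x, y, z in degrees, then the opening, from 0 (shut) to 1 (fully open). A call has exactly 10 rows; each row is the pose to reach, as a shift and turn from the pose measured when the call began, along the tool's axes at that moment; what a row does not reach only later rows make up. A row lasts 1/12 s, in which the tool goes at most 41.7 mm and 7.16 degrees, less where a joint would pass 70% of its speed; a pose out of reach is approached as far as the arm can. A call with a gripper value outside its range is refused whole. The fingers move at their own pace and stop on an object; "grip_force" is the grip in N (left out, the last holds). Time passes only in rows, so rows that repeat a pose let the fingers close, or fill a call up. It gives the time, the measured TCP pose, the force and the opening at its end, in the units of the state.
- ctrl.get_obs(): the state, without advancing time (a new reading comes with each control period).
- cams.get_image(name): name is "side" or "top"; returns a dict with "pixels" (480x640x3 uint8, blue, green, red), "fx", "fy", "cx", "cy" (pixels), "dist_coeffs" ([k1, k2, p1, p2, k3] as OpenCV has them; the pictures are not rectified), "position" and "attitude" of the camera in the world. Camera axes: x right, y up, looking along -z (the intrinsics and any distortion apply to the point x, -y, -z); pixel columns grow to the right and rows downward; lengths in m; the calibration is good to about 2 mm. A picture is of the moment at which its call begins. There is no depth.
- ctrl.finish_job(): hands the job in, once; it reports no verdict.
Trained networks look in the newest picture that a camera, given by its name, has taken for a name from the list of things; names that differ only in an ending like _2 or _b are one class to them, and where a whole thing is asked for, a point or a joint stands for the part that bears it (a point fixed in the world has none). Each returns a list of dicts, best first, with "conf" (0 to 1); they miss things now and then, are a little off and sometimes report something else, mostly with a low value. They report only what shows in the picture. A call takes as long as a camera call.
- finder.find_in(camera, name): "at" ([column, row] in pixels, amid what is visible of it).
- finder.regions_of(camera, name): "region" (480x640 bool, what is visible of it) and "at" ([column, row] in pixels, amid what is visible of it).
- finder.tip_of(camera, name): "at" ([column, row] in pixels: a listed point, or the origin of a listed thing).
The state is a dict: "t": time; "q": joint angles; "dq": joint speeds; "effort": joint torques, N m; "tool_pos": TCP position; "tool_rot": TCP orientation; "contact_force": force on the tool from outside, world axes, zero at the start; "wrist_torque": the same for the moment, N m; "opening": finger opening in m.
Only numpy, scipy, OpenCV 4.12 (cv2) and the standard library are available. Lean on these libraries where they do the work, as an engineer would, in place of code of your own. Each camera call takes 0.05 s, during which the arm holds its last target. There are 200 camera calls.

## Working session

There is one attempt and no reset: what is moved stays moved. The work goes in short steps, Python scripts to look and compute and a tool call to move; the robot and the scene stay as the last step left them, time stands still between calls to the robot, and variables do not carry over. Pictures are saved under pics/ and viewed, on a budget of 10 in all, crops included, one or two more only if the job needs it, and the job is handed in when it is done.

Besides the shell and the picture viewer there is one more tool, called after ">>>" as a command line: name --argument value ..., lists and objects as JSON in quotes. step_arm: Moves the arm, as the interface text tells. Its arguments: {"type":"object","properties":{"moves":{"type":"array"},"grip_force":{"type":"number"}},"required":["moves"]}

```bash
ls; mkdir -p pics
cat > h.py <<'E'
import numpy as np, cv2
from scipy.spatial.transform import Rotation as R
from scipy.optimize import least_squares
from station import ctrl, cams, finder
def rotm(a):
    a=np.array(a,float)
    return a if a.shape==(3,3) else (R.from_rotvec(a).as_matrix() if a.size==3 else R.from_quat(a).as_matrix())
F=np.diag([1,-1,-1.])
def proj(im,P):
    Rw=F@rotm(im["attitude"]).T
    K=np.array([[im["fx"],0,im["cx"]],[0,im["fy"],im["cy"]],[0,0,1.]])
    p,_=cv2.projectPoints(np.atleast_2d(np.array(P,float)),cv2.Rodrigues(Rw)[0],-Rw@np.array(im["position"]),K,np.array(im["dist_coeffs"],float))
    return p[:,0]
E
python3 - <<'E'
from h import *
im={}
for c in("side","top"):
    im[c]=cams.get_image(c); cv2.imwrite(f"pics/{c}0.png",im[c]["pixels"])
    print(c,im[c]["position"],im[c]["attitude"],im[c]["fx"],im[c]["dist_coeffs"])
    for n in("dock","ball_centre","drawbar_hinge","socket","latch_grip","purple_bottle_mid","blue_bottle_mid","tape_roll_mid"):
        print(n,[(np.round(d["at"],1).tolist(),round(d["conf"],2)) for d in finder.tip_of(c,n)[:2]])
print(ctrl.get_obs())
E
```

```text
pics
side [0.46817273 0.74473964 0.70905676] [ 0.0357878  -1.3545113  -2.73410599] 615.1317224734042 [-0.11435751  0.          0.          0.          0.        ]
dock [([312.5, 297.0], 0.65)]
ball_centre [([316.0, 267.4], 0.88)]
drawbar_hinge [([278.9, 356.6], 0.86)]
socket [([313.7, 267.7], 0.56)]
latch_grip [([351.0, 253.0], 0.84)]
purple_bottle_mid [([243.7, 298.2], 0.98)]
blue_bottle_mid []
tape_roll_mid [([386.9, 208.4], 0.83)]
top [ 0.40894252 -0.05767913  0.97101607] [ 0.10129552 -0.10229018 -1.59171494] 443.0528952690555 [-0.00293158  0.          0.          0.          0.        ]
dock [([299.2, 250.5], 0.57)]
ball_centre [([300.7, 240.5], 0.76)]
drawbar_hinge [([209.2, 232.1], 0.72)]
socket [([299.8, 240.1], 0.69), ([294.5, 273.9], 0.47)]
latch_grip []
purple_bottle_mid [([269.6, 192.9], 0.94), ([362.8, 233.2], 0.16)]
blue_bottle_mid [([362.5, 231.2], 0.83), ([425.9, 296.7], 0.58)]
tape_roll_mid [([427.0, 300.8], 0.56)]
{'t': 0.9, 'q': array([-1.22003002e+00,  5.27084247e-02,  1.61288869e+00, -2.82693128e-06,
        1.47600579e+00, -1.18980689e-01]), 'dq': array([-0.00112791, -0.00134065, -0.00064747, -0.00287862,  0.00132831,
        0.00049815]), 'effort': array([ 1.19064716e-04, -3.93681872e+01, -3.70468175e+01, -1.78834780e-04,
        4.37977333e-04, -9.66419776e-06]), 'tool_pos': array([ 0.28291804, -0.5572818 ,  0.24830511]), 'tool_rot': array([ 0.85662301,  1.39554682, -0.8566162 ]), 'contact_force': array([ 0.28264367, -0.10897843,  0.33848718]), 'wrist_torque': array([ 0.01157091, -0.04451339,  0.03245004]), 'opening': 0.08515581888529257}
```

```bash
cat >> h.py <<'E'
L={"dock":(0,0,0),"ball_centre":(0,0,.064),"drawbar_hinge":(0,.192,.053),"socket":(0,0,.064),"latch_grip":(-.060,0,.109)}
def world(p,P):
    c,s=np.cos(p[2]),np.sin(p[2]); P=np.atleast_2d(np.array(P,float))
    return P@np.array([[c,s,0],[-s,c,0],[0,0,1]])+[p[0],p[1],0]
def fit(ims,obs):
    def f(p): return np.concatenate([(proj(ims[c],world(p,L[n]))[0]-u) for c,n,u in obs])
    r=least_squares(f,[.44,0,0],loss="soft_l1",f_scale=3); return r.x,f(r.x).reshape(-1,2)
E
python3 - <<'E'
from h import *
ims={c:cams.get_image(c) for c in("side","top")}
obs=[("side","ball_centre",(316,267.4)),("side","drawbar_hinge",(278.9,356.6)),("side","latch_grip",(351,253)),("side","socket",(313.7,267.7)),
("top","ball_centre",(300.7,240.5)),("top","drawbar_hinge",(209.2,232.1)),("top","socket",(299.8,240.1)),]
p,r=fit(ims,obs); print(p,np.degrees(p[2])); print(np.round(r,1).tolist())
print("grip",world(p,L["latch_grip"]))
for c in ims:
    im=ims[c]["pixels"].copy()
    for P in((0,0,.064),(0,.192,.053),(-.06,0,.109),(-.066,-.017,.125),(-.066,.017,.125),(-.054,-.017,.125),(-.054,.017,.125)):
        u=proj(ims[c],world(p,P))[0]; cv2.circle(im,tuple(np.round(u).astype(int).tolist()),1,(255,0,255),-1)
    u=proj(ims[c],world(p,(0,0,.1)))[0].astype(int)
    cr=im[max(0,u[1]-150):u[1]+150,u[0]-200:u[0]+200]; print(c,u)
    cv2.imwrite(f"pics/{c}1.png",cv2.resize(cr,(800,600),interpolation=cv2.INTER_CUBIC))
E
```

```text
[ 0.52845378 -0.02858839 -0.1569528 ] -8.992733204985006
[[-2.4, 1.0], [1.0, 1.4], [-0.1, -0.1], [-0.1, 0.7], [0.3, 1.2], [1.3, -1.8], [1.2, 1.6]]
grip [[ 0.46919129 -0.01920984  0.109     ]]
side [313 251]
top [300 239]
```

View pics/side1.png

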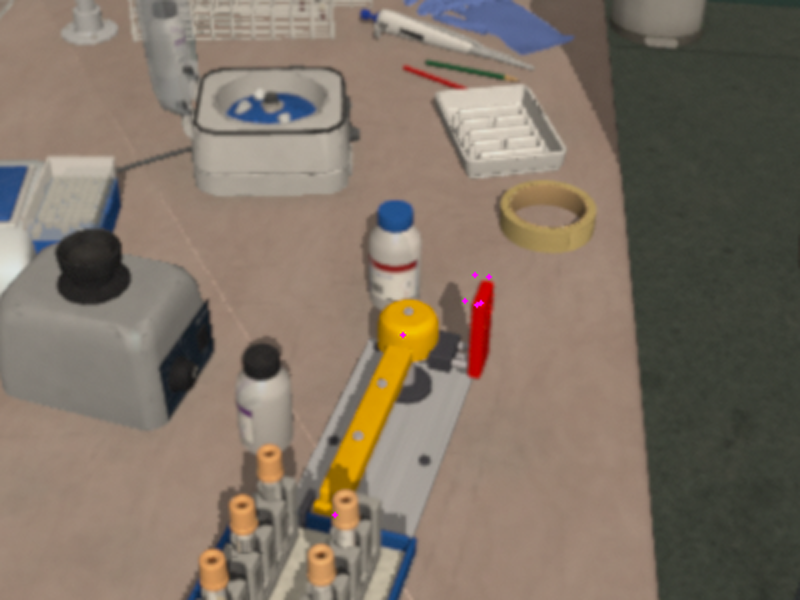

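View pics/top1.png

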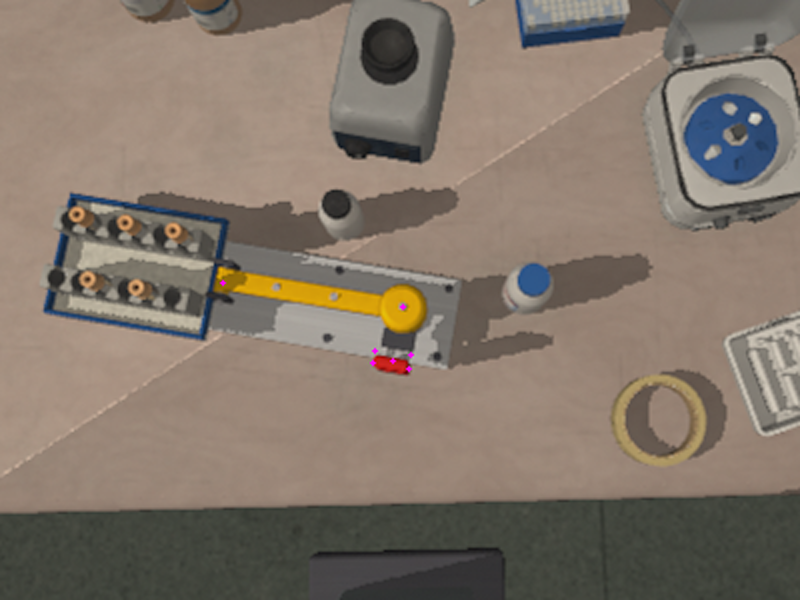

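The magenta overlay sits a few mm off: the tab in the side view is at about (482,330) zoomed, and the bar end at (322,503). I'll refine it with colour silhouettes.

```bash
cat >> h.py <<'E'
from scipy.optimize import minimize
def masks(im):
    h=cv2.cvtColor(im["pixels"],cv2.COLOR_BGR2HSV); H,S,V=h[...,0],h[...,1],h[...,2]
    red=((H<6)|(H>174))&(S>200)&(V>90); yel=(H>18)&(H<30)&(S>190)&(V>90)
    def big(m,near):
        n,l,st,c=cv2.connectedComponentsWithStats(m.astype(np.uint8))
        k=[i for i in range(1,n) if np.hypot(*(c[i]-near))<70]
        return l==max(k,key=lambda i:st[i,4]) if k else m*False
    return big(red,(313,262)),big(yel,(295,270))
def hull(im,pts):
    k=8; m=np.zeros((480*2,640*2),np.uint8); u=cv2.convexHull(((proj(im,pts)+.5)*2*k).astype(np.int32))
    cv2.fillConvexPoly(m,u,1,shift=3); return cv2.resize(m.astype(np.float32),(640,480),interpolation=cv2.INTER_AREA)
def tab(zb): return [(x,y,z) for x in(-.066,-.054) for y in(-.017,.017) for z in(zb,.125)]
E
python3 - <<'E'
from h import *
ims={c:cams.get_image(c) for c in("side","top")}
M={c:masks(ims[c]) for c in ims}
for c in M:
    for m in M[c]:
        v,u=np.nonzero(m); print(c,m.sum(),u.min(),u.max(),v.min(),v.max())
a=np.linspace(0,2*np.pi,24)
cup=[(.025*np.cos(t),.025*np.sin(t),z) for t in a for z in(.06,.089)]
def ymodel(p,c):
    m=hull(ims[c],world(p,cup))
    return np.maximum(m,hull(ims[c],world(p,[(x,y,z) for x in(-.011,.011) for y in(0,p[4]) for z in(p[5],p[6])])))
def cost(p):
    s=0
    for c in ims:
        s+=np.abs(hull(ims[c],world(p,tab(p[3])))-M[c][0]).sum()/100+np.abs(ymodel(p,c)-M[c][1]).sum()/1000
    return s
best=None
x0=np.array([.524,-.028,-.17,.07,.19,.055,.07])
S=np.vstack([x0]+[x0+d for d in np.diag([.006,.006,.06,.02,.01,.008,.008])])
r=minimize(cost,x0,method="Nelder-Mead",options=dict(initial_simplex=S,maxiter=500,xatol=1e-4))
p=r.x; print(p,r.fun,np.degrees(p[2])); print("grip",world(p,L["latch_grip"]))
for c in ims:
    im=ims[c]["pixels"].copy()
    for m in(hull(ims[c],world(p,tab(p[3]))),ymodel(p,c)):
        mm=(m>.5).astype(np.uint8); im[(mm-cv2.erode(mm,np.ones((3,3))))>0]=(255,0,255)
    u=(313,260) if c=="side" else (290,245)
    cr=im[u[1]-60:u[1]+110,u[0]-110:u[0]+90]
    cv2.imwrite(f"pics/{c}2.png",cv2.resize(cr,(400,340)))
cv2.imwrite("pics/fit2.png",np.hstack([cv2.imread("pics/side2.png"),cv2.imread("pics/top2.png")]))
E
```

```text
side 382 347 358 242 289
side 1889 270 331 251 358
top 112 287 303 267 275
top 1251 207 312 222 254
[ 0.52511553 -0.02453971 -0.18584774  0.05676906  0.19085766  0.06135836
  0.06973114] 2.5794999599456787 -10.6482912433154
grip [[ 0.46614873 -0.01345292  0.109     ]]
```

View pics/fit2.png

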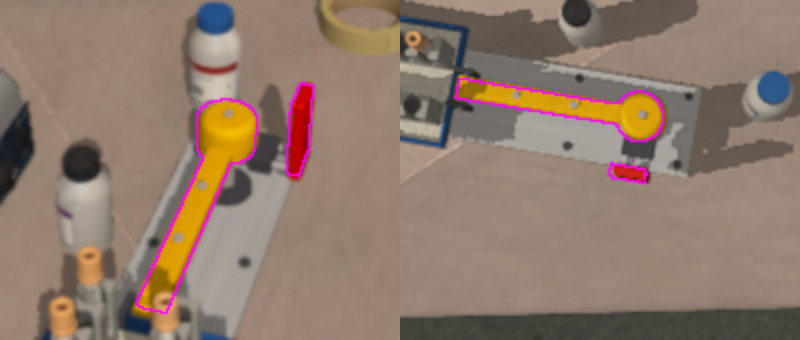

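The outlines match well: the tab is red in the side view (300,130) and in the top view (630,173), both in crop pixels. Next, the first move to above the tab.

```bash
cat >> h.py <<'E'
P=np.array([.5251,-.0245,-.1858])
def goal(Pl,th,flip,p=None):
    """dock-local TCP position, drawbar angle th; returns world pos, R"""
    p=P if p is None else p
    d=R.from_euler("z",p[2])*R.from_rotvec([-th,0,0])
    x=d.apply([0,0,-1]); z=d.apply([1,0,0])*flip; y=np.cross(z,x)
    return world(p,Pl)[0],R.from_matrix(np.c_[x,y,z])
def delta(pos,Rg,o=None):
    o=o or ctrl.get_obs(); Rc=R.from_rotvec(o["tool_rot"])
    print("shift cm",np.round(Rc.inv().apply(pos-o["tool_pos"])*100,2).tolist(),"turn deg",np.round(np.degrees((Rc.inv()*Rg).as_rotvec()),1).tolist())
def arc(l,th,tcp=.002):
    # TCP in dock frame with latch pulled l, bar angle th
    y,z=-.192,.109-tcp-.053
    return np.array([-.06-l, .192+y*np.cos(th)+z*np.sin(th), .053-y*np.sin(th)+z*np.cos(th)])
E
python3 - <<'E'
from h import *
print(R.from_rotvec(ctrl.get_obs()["tool_rot"]).as_matrix().round(2))
for f in(1,-1): delta(*goal((-.06,0,.17),0,f)); delta(*goal((-.06,0,.22),0,f))
print(arc(0,0),arc(.016,.42))
E
```

```text
[[ 0.    0.89  0.45]
 [-0.    0.45 -0.89]
 [-1.   -0.    0.  ]]
shift cm [7.83, 40.96, -40.2] turn deg [-52.4, 0.0, 0.0]
shift cm [2.83, 40.96, -40.2] turn deg [-52.4, 0.0, 0.0]
shift cm [7.83, 40.96, -40.2] turn deg [127.6, 0.0, -0.0]
shift cm [2.83, 40.96, -40.2] turn deg [127.6, 0.0, -0.0]
[-0.06   0.     0.107] [-0.076       0.03870599  0.18059681]
```

>>> step_arm --moves '[[[0.2, 2.8, -2.7], [-4, 0, 0], 0.35], [[0.4, 5.6, -5.4], [-8, 0, 0], 0.35], [[0.6, 8.4, -8.1], [-13, 0, 0], 0.35], [[0.8, 11.2, -10.9], [-17, 0, 0], 0.35], [[1, 14, -13.6], [-21, 0, 0], 0.35], [[1.2, 16.8, -16.4], [-25, 0, 0], 0.35], [[1.4, 19.6, -19.1], [-29, 0, 0], 0.35], [[1.6, 22.4, -21.9], [-33, 0, 0], 0.35], [[1.8, 25.2, -24.6], [-37, 0, 0], 0.35], [[2, 28, -27.4], [-41, 0, 0], 0.35]]' --grip_force 80

```text
t: 1.93
tool_pos: [0.4088, -0.1845, 0.2285]
tool_rot: [0.3, 1.549, -0.3]
contact_force: [1.2, -0.4, -0.0]
opening: 0.0299
```

```bash
python3 -c "
from h import *
delta(*goal((-.06,0,.18),0,1)); o=ctrl.get_obs(); print(o['t'],o['opening'],o['q'],o['contact_force'])"
```

```text
shift cm [4.85, 18.01, -1.07] turn deg [-11.3, 0.1, 0.0]
1.9333 0.029861088971101693 [-5.90136874e-01 -3.81113291e-01  2.02965843e+00  6.38002478e-05
  1.49188256e+00 -2.07684025e-01] [ 1.2262933  -0.40167609 -0.00478544]
```

>>> step_arm --moves '[[[0.5, 2.5, -0.2], [-2, 0, 0], 0.35], [[1.2, 5.5, -0.3], [-4, 0, 0], 0.35], [[2, 8.5, -0.5], [-6, 0, 0], 0.35], [[2.8, 11.5, -0.7], [-8, 0, 0], 0.35], [[3.5, 14, -0.8], [-9.5, 0, 0], 0.35], [[4.2, 16, -1], [-11, 0, 0], 0.35], [[4.8, 17.5, -1.1], [-11.3, 0, 0], 0.35], [[4.85, 18, -1.1], [-11.3, 0, 0], 0.35], [[4.85, 18, -1.1], [-11.3, 0, 0], 0.35], [[4.85, 18, -1.1], [-11.3, 0, 0], 0.35]]'

```text
t: 2.77
tool_pos: [0.4659, -0.0138, 0.1804]
tool_rot: [0.145, 1.565, -0.146]
contact_force: [0.5, -0.7, -0.2]
opening: 0.0296
```

Run:
```python
from h import *
delta(*goal((-.06,0,.107),0,1)); o=ctrl.get_obs(); print(o['t'],o['opening'])
ims={c:cams.get_image(c) for c in("side","top")}
out=[]
for c in ims:
    im=ims[c]["pixels"].copy()
    mm=(hull(ims[c],world(P,tab(.057)))>.5).astype(np.uint8); im[(cv2.dilate(mm,np.ones((3,3)))-mm)>0]=(255,0,255)
    u=(340,240) if c=="side" else (295,250)
    out.append(cv2.resize(im[u[1]-90:u[1]+60,u[0]-50:u[0]+50],(400,600),interpolation=cv2.INTER_CUBIC))
cv2.imwrite("pics/hov.png",np.hstack(out))
```

```text
shift cm [7.34, 0.05, 0.0] turn deg [0.0, 0.1, 0.0]
2.7667 0.029643586076794234
```

View pics/hov.png

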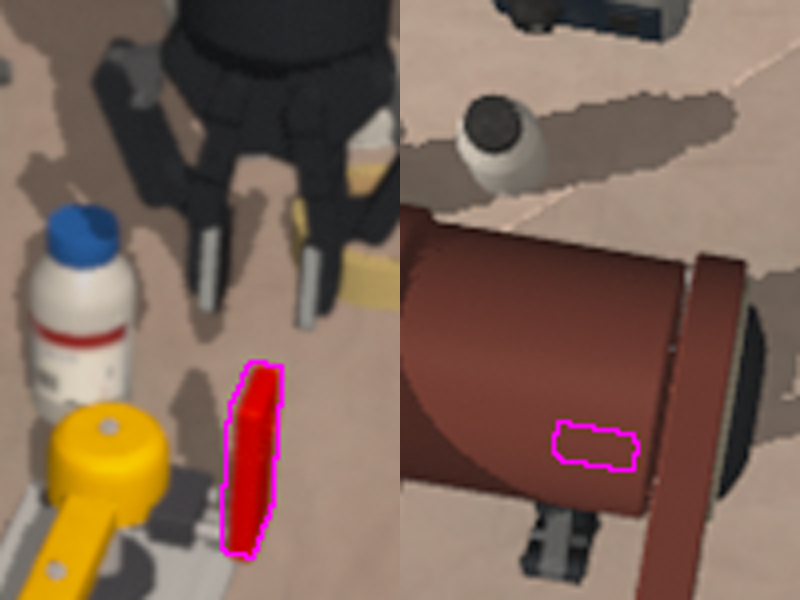

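The fingers sit symmetrically above the tab, with pads at (210,270) and (310,290) and the tab top at (255,375). Descending in place.

>>> step_arm --moves '[[[0.8, 0, 0], [0, 0, 0], 0.35], [[1.8, 0, 0], [0, 0, 0], 0.35], [[2.8, 0, 0], [0, 0, 0], 0.35], [[3.8, 0, 0], [0, 0, 0], 0.35], [[4.8, 0, 0], [0, 0, 0], 0.35], [[5.8, 0, 0], [0, 0, 0], 0.35], [[6.6, 0, 0], [0, 0, 0], 0.35], [[7.2, 0, 0], [0, 0, 0], 0.35], [[7.3, 0, 0], [0, 0, 0], 0.35], [[7.3, 0, 0], [0, 0, 0], 0.35]]'

```text
t: 3.7
tool_pos: [0.4659, -0.0143, 0.1071]
tool_rot: [0.146, 1.565, -0.147]
contact_force: [-0.0, 0.4, 0.4]
opening: 0.0302
```

Run:
```python
from h import *
o=ctrl.get_obs(); print(o['contact_force'],o['tool_pos'])
c=cams.get_image("side"); cv2.imwrite("pics/down.png",cv2.resize(c["pixels"][170:320,250:410],(640,600),interpolation=cv2.INTER_CUBIC))
```

```text
[-0.02982367  0.43668589  0.3979187 ] [ 0.46591818 -0.01429291  0.10707379]
```

View pics/down.png

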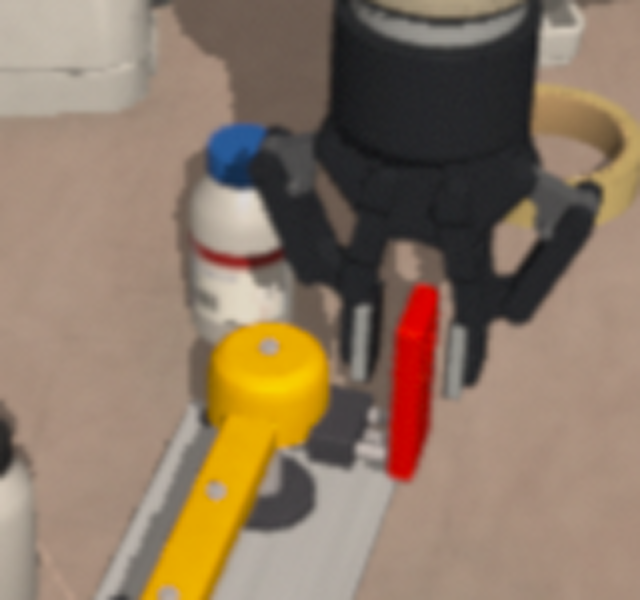

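The pads straddle the tab, at (360,340) and (455,360) with the tab at (413,350), and clear the cup. Closing.

>>> step_arm --moves '[[[0, 0, 0], [0, 0, 0], 0.25], [[0, 0, 0], [0, 0, 0], 0.15], [[0, 0, 0], [0, 0, 0], 0.05], [[0, 0, 0], [0, 0, 0], 0], [[0, 0, 0], [0, 0, 0], 0], [[0, 0, 0], [0, 0, 0], 0], [[0, 0, 0], [0, 0, 0], 0], [[0, 0, 0], [0, 0, 0], 0], [[0, 0, 0], [0, 0, 0], 0], [[0, 0, 0], [0, 0, 0], 0]]' --grip_force 80

```text
t: 4.58
tool_pos: [0.4654, -0.0142, 0.1085]
tool_rot: [0.146, 1.567, -0.147]
contact_force: [-7.9, 1.7, 6.2]
opening: 0.0107
```

>>> step_arm --moves '[[[0, 0, -0.2], [0, 0, 0], 0], [[0, 0, -0.4], [0, 0, 0], 0], [[0, 0, -0.6], [0, 0, 0], 0], [[0, 0, -0.8], [0, 0, 0], 0], [[0, 0, -1.0], [0, 0, 0], 0], [[0, 0, -1.2], [0, 0, 0], 0], [[0, 0, -1.4], [0, 0, 0], 0], [[0, 0, -1.5], [0, 0, 0], 0], [[0, 0, -1.6], [0, 0, 0], 0], [[0, 0, -1.6], [0, 0, 0], 0]]'

```text
t: 5.42
tool_pos: [0.4517, -0.0114, 0.1093]
tool_rot: [0.146, 1.56, -0.147]
contact_force: [9.5, 0.5, -4.4]
opening: 0.0113
```

Run:
```python
from h import *
o=ctrl.get_obs(); print(o['contact_force'],R.from_euler("z",-P[2]).apply(o['tool_pos']-world(P,(0,0,0))[0]),o["opening"])
for i in range(1):
    c=cams.get_image("side"); cv2.imwrite("pics/pull.png",cv2.resize(c["pixels"][170:320,250:410],(640,600),interpolation=cv2.INTER_CUBIC))
```

```text
[ 9.51031376  0.50081518 -4.44820701] [-0.07458118 -0.00072418  0.10932659] 0.011307171253236053
```

View pics/pull.png

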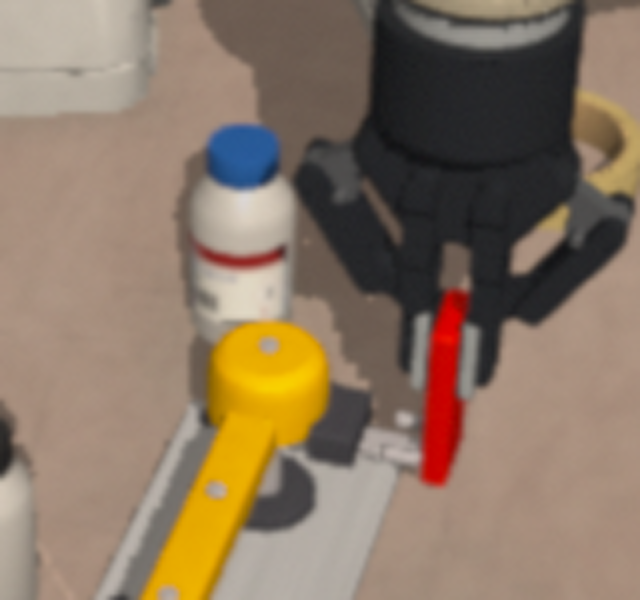

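The tab at (445,390) has moved out with the gripper and its rods now show at (390,440). The tool has moved about 14 mm, so I'll go on until the stop is felt.

>>> step_arm --moves '[[[0, 0, -0.2], [0, 0, 0], 0], [[0, 0, -0.3], [0, 0, 0], 0], [[0, 0, -0.4], [0, 0, 0], 0], [[0, 0, -0.5], [0, 0, 0], 0], [[0, 0, -0.5], [0, 0, 0], 0], [[0, 0, -0.5], [0, 0, 0], 0], [[0, 0, -0.5], [0, 0, 0], 0], [[0, 0, -0.5], [0, 0, 0], 0], [[0, 0, -0.5], [0, 0, 0], 0], [[0, 0, -0.5], [0, 0, 0], 0]]'

```text
t: 6.3
tool_pos: [0.4493, -0.0108, 0.1102]
tool_rot: [0.146, 1.552, -0.147]
contact_force: [13.4, 0.9, -6.5]
opening: 0.0109
```

Run:
```python
from h import *
o=ctrl.get_obs(); l=R.from_euler("z",-P[2]).apply(o['tool_pos']-world(P,(0,0,0))[0]); print(o['contact_force'],l,o["opening"])
im=cams.get_image("side"); M=masks(im)
v,u=np.nonzero(M[0]); print(u.min(),u.max(),v.min(),v.max())
```

```text
[13.39529256  0.88868407 -6.53279091] [-0.07701841 -0.00054773  0.11015247] 0.010893747038605416
357 368 243 290
```

Latch is at about 16.5 mm, and the force (13 N) exceeds the 10 N spring, so it is against its stop. Computing the lift arc.

Run:
```python
from h import *
for th in(.04,.08,.12,.16,.2):
    a=arc(.0195,th,-.001); delta(*goal(a,th,1))
```

```text
shift cm [-0.75, 0.3, -0.24] turn deg [-0.1, 0.8, -2.3]
shift cm [-1.51, 0.57, -0.23] turn deg [-0.1, 0.8, -4.6]
shift cm [-2.25, 0.87, -0.22] turn deg [-0.1, 0.8, -6.9]
shift cm [-2.98, 1.21, -0.21] turn deg [-0.1, 0.8, -9.2]
shift cm [-3.69, 1.57, -0.2] turn deg [-0.1, 0.8, -11.5]
```

>>> step_arm --moves '[[[-0.4, 0.15, -0.25], [0, 0.5, -1.2], 0], [[-0.75, 0.3, -0.25], [0, 0.5, -2.3], 0], [[-1.15, 0.45, -0.25], [0, 0.5, -3.5], 0], [[-1.5, 0.6, -0.25], [0, 0.5, -4.6], 0], [[-1.9, 0.7, -0.25], [0, 0.5, -5.8], 0], [[-2.25, 0.9, -0.25], [0, 0.5, -6.9], 0], [[-2.6, 1.05, -0.25], [0, 0.5, -8], 0], [[-3, 1.2, -0.25], [0, 0.5, -9.2], 0], [[-3.35, 1.4, -0.25], [0, 0.5, -10.4], 0], [[-3.7, 1.55, -0.25], [0, 0.5, -11.5], 0]]' --grip_force 100

```text
t: 7.18
tool_pos: [0.4523, 0.0049, 0.1481]
tool_rot: [-0.011, 1.565, -0.305]
contact_force: [17.5, -0.3, -9.1]
opening: 0.0108
```

Run:
```python
from h import *
o=ctrl.get_obs(); l=R.from_euler("z",-P[2]).apply(o['tool_pos']-world(P,(0,0,0))[0]); print(o['contact_force'],l,o["opening"])
for th in(.2,.26,.32,.38,.44):
    a=arc(.0195,th,-.001); print(a.round(4)); delta(*goal(a,th,1))
c=cams.get_image("side"); cv2.imwrite("pics/lift.png",cv2.resize(c["pixels"][150:330,250:410],(533,600),interpolation=cv2.INTER_CUBIC))
```

```text
[17.49679996 -0.2845296  -9.11027035] [-0.07700344  0.01544142  0.14807085] 0.010784648241332462
[-0.0795  0.0152  0.147 ]
shift cm [0.11, -0.01, -0.25] turn deg [-0.2, 0.8, 0.0]
[-0.0795  0.0211  0.1574]
shift cm [-1.03, 0.37, -0.24] turn deg [-0.2, 0.8, -3.4]
[-0.0795  0.0277  0.1675]
shift cm [-2.15, 0.81, -0.22] turn deg [-0.2, 0.8, -6.9]
[-0.0795  0.0348  0.1772]
shift cm [-3.24, 1.32, -0.21] turn deg [-0.2, 0.8, -10.3]
[-0.0795  0.0426  0.1864]
shift cm [-4.29, 1.9, -0.2] turn deg [-0.3, 0.8, -13.7]
```

View pics/lift.png

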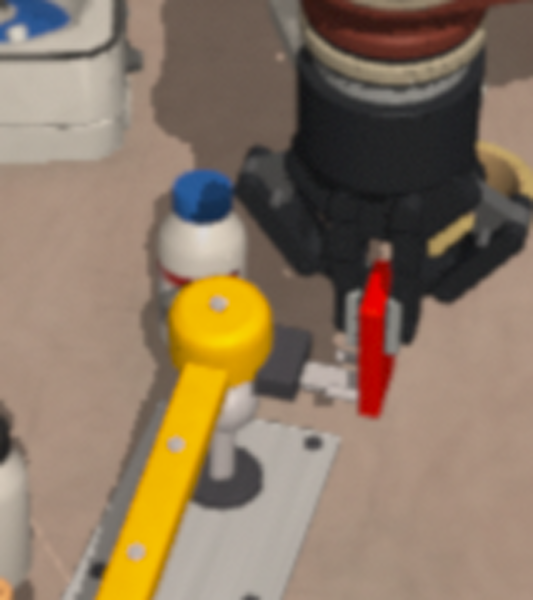

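The drawbar is rising with the latch out: the ball shows at (240,410) under the cup (220,310). Continuing to about 0.44 rad.

>>> step_arm --moves '[[[-0.5, 0.2, -0.2], [0, 0.5, -1.7], 0], [[-1, 0.35, -0.2], [0, 0.5, -3.4], 0], [[-1.6, 0.6, -0.2], [0, 0.5, -5.1], 0], [[-2.15, 0.8, -0.2], [0, 0.5, -6.9], 0], [[-2.7, 1.05, -0.2], [0, 0.5, -8.6], 0], [[-3.25, 1.3, -0.2], [0, 0.5, -10.3], 0], [[-3.75, 1.6, -0.2], [0, 0.5, -12], 0], [[-4.1, 1.8, -0.2], [0, 0.5, -13.2], 0], [[-4.3, 1.9, -0.2], [0, 0.5, -13.7], 0], [[-4.3, 1.9, -0.2], [0, 0.5, -13.7], 0]]'

```text
t: 8.07
tool_pos: [0.4576, 0.0324, 0.187]
tool_rot: [-0.202, 1.566, -0.491]
contact_force: [15.8, -1.9, -8.8]
opening: 0.0108
```

Run:
```python
from h import *
o=ctrl.get_obs(); l=R.from_euler("z",-P[2]).apply(o['tool_pos']-world(P,(0,0,0))[0]); print(o['contact_force'],l,o["opening"],np.abs(o["dq"]).max())
ims={c:cams.get_image(c) for c in("side","top")}
d=[x for x in finder.tip_of("side","socket")]; print([(x["at"],x["conf"]) for x in d[:2]])
for th in(.3,.35,.4,.45,.5):
    h=np.array([0,.192-.192*np.cos(th)+.011*np.sin(th),.053+.192*np.sin(th)+.011*np.cos(th)]); print(th,h[2]-.064,proj(ims["side"],world(P,h))[0])
# tab+bar silhouette fit of angle, latch, in the side view
def tr(pts,th,dl=0):
    q=np.array(pts)-[dl,.192,.053]; return R.from_rotvec([-th,0,0]).apply(q)+[0,.192,.053]
a=np.linspace(0,2*np.pi,24); cup=[(.025*np.cos(t),.025*np.sin(t),z) for t in a for z in(.06,.089)]
bar=[(x,y,z) for x in(-.011,.011) for y in(0,.19) for z in(.061,.07)]
M=masks(ims["side"]); print(M[1].sum())
best=min((np.abs(np.maximum(hull(ims["side"],world(P,tr(cup,t))),hull(ims["side"],world(P,tr(bar,t))))-M[1]).sum(),t) for t in np.arange(.2,.6,.01)); print(best)
for l_ in(0,.004,.008,.012,.014,.016,.018): print(l_,proj(ims["side"],world(P,tr([(-.060,0,.075)],best[1],l_)))[0], "mask med",np.median(np.nonzero(M[0]),axis=1)[::-1])
cv2.imwrite("pics/up.png",cv2.resize(ims["side"]["pixels"][130:360,220:430],(548,600),interpolation=cv2.INTER_CUBIC))
```

```text
[15.80928103 -1.87679431 -8.7715959 ] [-0.07684036  0.04341927  0.18704351] 0.010821048501943587 0.01264064347584253
[([311.5, 233.7], 0.81), ([309.0, 228.6], 0.48)]
0.3 0.05624858105935886 [314.01876745 247.13136996]
0.35 0.06516947887276783 [313.4895099  243.93573955]
0.4 0.07389999265729263 [312.86977225 240.94946412]
0.45 0.08241830067523565 [312.15828078 238.18374531]
0.5 0.09070311159280109 [311.35385897 235.65003236]
2481
(np.float32(455.5), np.float64(0.4400000000000002))
0 [350.257848   242.40792215] mask med [359. 241.]
0.004 [352.87265429 242.89272915] mask med [359. 241.]
0.008 [355.49169962 243.37835071] mask med [359. 241.]
0.012 [358.11496026 243.8647826 ] mask med [359. 241.]
0.014 [359.4281638  244.10830107] mask med [359. 241.]
0.016 [360.74241211 244.35202051] mask med [359. 241.]
0.018 [362.05770212 244.59594035] mask med [359. 241.]
```

View pics/up.png

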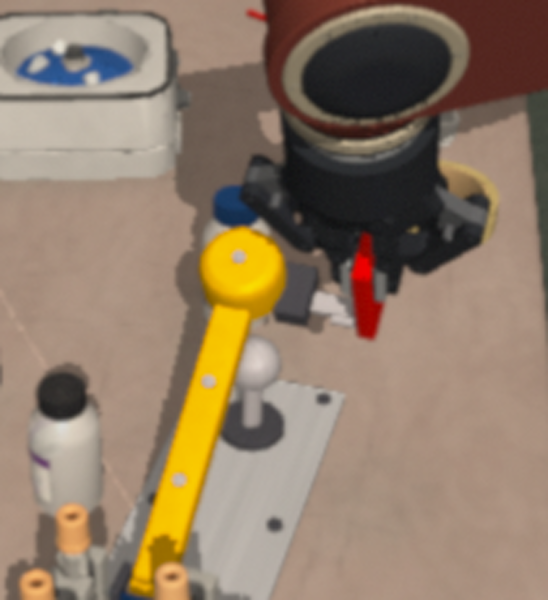

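The ball at (255,360) is bare and the cup at (243,270) is well above it, about 80 mm up. The tab is still held and pulled. I'll hold once to check it stays steady, then hand in.

>>> step_arm --moves '[[[0, 0, -0.2], [0, 0, 0], 0], [[0, 0, -0.2], [0, 0, 0], 0], [[0, 0, -0.2], [0, 0, 0], 0], [[0, 0, -0.2], [0, 0, 0], 0], [[0, 0, -0.2], [0, 0, 0], 0], [[0, 0, -0.2], [0, 0, 0], 0], [[0, 0, -0.2], [0, 0, 0], 0], [[0, 0, -0.2], [0, 0, 0], 0], [[0, 0, -0.2], [0, 0, 0], 0], [[0, 0, -0.2], [0, 0, 0], 0]]'

```text
t: 9.05
tool_pos: [0.4575, 0.032, 0.1865]
tool_rot: [-0.202, 1.561, -0.489]
contact_force: [13.7, -2.9, -8.5]
opening: 0.0106
```

Run:
```python
from h import *
for n in("purple_bottle_mid","blue_bottle_mid","tape_roll_mid"):
    cams.get_image("side"); print(n,[(np.round(x["at"],1).tolist(),round(x["conf"],2)) for x in finder.tip_of("side",n)[:1]])
o=ctrl.get_obs(); print(o["t"],o["tool_pos"],o["contact_force"],o["opening"],np.abs(o["dq"]).max())
if abs(o["tool_pos"][2]-.187)<.006 and o["opening"]>.009: print(ctrl.finish_job())
```

```text
purple_bottle_mid [([243.3, 299.4], 0.88)]
blue_bottle_mid [([312.2, 228.5], 0.82)]
tape_roll_mid [([386.6, 210.2], 0.71)]
9.35 [0.45746598 0.03197052 0.18646832] [13.85972827 -2.54980114 -8.45094811] 0.010632562258136812 0.0013504285175056183
the job is handed in; nothing more can be done
None
```

The drawbar is off the ball and held up by the gripper, with its socket about 8 cm above where it sat. I handed the job in at 9.4 s, and no verdict was reported.

- **Latch:** I gripped the red tab and pulled it out along the dock's -x while the drawbar was still down. The tool moved about 16.5 mm, and the pull reached 13 N, above the spring's 10 N, so I took the latch to be at its stop. There was no direct latch reading.
- **Lift:** Keeping the latch pulled, I followed the hinge arc with the tool tilting along. The outline of the drawbar in the side picture fits an angle of about 0.44 rad.
- **Last check:** After a further second of holding, the pose had changed by less than 1 mm. The opening was steady at 10.6 mm, the joints were almost still, and the force was about 16 N.
- **Bottles and tape roll:** The purple-band bottle and tape roll were within about 2 px of where they started in the side view. The blue-cap bottle's final spot could not be compared, because the network missed it in the first side view. It also stood partly hidden behind the cup at the end, but the gripper never went near it.
- **Disagreements:** The network's socket point came out a few pixels higher than the 0.44 rad fit predicts. In the final side picture, a rough reading of the tab's position gave about 14 mm of latch travel instead of 16. Both are within the rough accuracy of those checks, and the 14 mm is still well clear of the 8 mm lock limit.

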